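# Thread the pH probe through both collars of the electrode stand and hold it

## Task

Take the pH probe (of the three, the one with the middle-sized shaft, ending in a small glass bulb) out of the rack and thread it straight down through the upper and then the lower collar of the electrode stand, until its tip hangs inside the empty beaker about 10 mm above the beaker's floor. Finish while still holding it there, upright and still, so that I can tighten the collar screws: do not let go, do not let the bulb press on the beaker, and leave the other two probes hanging in the rack and the beaker standing where it is.

Things in the scene. Friction and masses are not known exactly. Their poses are not given: they have to be found in the camera images.
- ph_probe: pH probe hanging upright in one of the three rack holes (varies). Origin: lowest point of its glass bulb; z up its axis. Grey shaft 12 mm thick, z 0 to 125 mm, the last 10 mm tapering to a 10 mm round bulb; flange 26 mm wide, z 125 to 129, on which it hangs; black round head 18 mm wide, z 129 to 171, to be gripped from above; steel connector 10 mm wide up to z 181. 60 g. Its yaw means nothing.
- ph_probe_head (a point): point on the pH probe's axis in the black head, 152 mm above the tip: a good height to grip
- temp_probe: temperature probe, hanging in the rack likewise, not to be used: steel stem only 5 mm thick, head 14 mm wide, otherwise the same lengths. Origin: its tip, z up its axis.
- cond_probe: conductivity probe, hanging in the rack likewise, not to be used: shaft 16 mm thick (too thick for the collars) with three steel bands near the tip, head 22 mm wide, otherwise the same lengths. Origin: its tip, z up its axis.
- probe_rack: white rack, fixed: plate 60 (x) by 200 (y) mm, top face at z 145 mm, on two end cheeks. Three 19 mm holes at y -62, 0, 62 mm. Origin: centre of its underside; -x faces the robot. Probes hang in it by their flanges, tips at z 20 mm, tops at z 201: lift one 125 mm to clear the plate, then draw it to the front, past its neighbours' heads. Fingers fit only across the row (closing along rack x).
- electrode_stand: electrode stand, fixed: grey base 130 (x) by 100 (y) by 12 mm; steel column at x +45 mm, 158 mm high; two arms to two coaxial aluminium collars on the vertical bore axis at x -20, y 0. Bores 14 mm, flared to about 20 mm in their top 5 mm. Upper collar z 116 to 132 mm, lower z 70 to 86. Collar screws reach 30 mm to +y. Origin: centre of the base's underside; x points from collars to column.
- upper_collar (a point): centre of the upper collar's mouth on the bore axis, level with its top face, 132 mm above the worktop
- lower_collar (a point): centre of the lower collar's mouth on the bore axis, level with its top face, 86 mm above the worktop
- beaker: small empty glass beaker, loose, 47 mm wide (50 at the rim), 46 mm high, wall 2 mm, standing on the stand's base under the collars, centred on the bore axis to about 2 mm. Origin: centre of its underside, 12 mm above the worktop; its floor is 3 mm thick, so the inner floor is 15 mm above the worktop.
Not all that is in view belongs to the job. There is more than one size of the beaker; the one meant has the size given above.

How it is judged (in metres and radians):
On the way, in this order (a step that is already met when the one before it is completed fails the run):
1. the pH probe is lifted out of the rack, its tip above the rack's plate and the stand's collars (height (world z) of ph_probe above 0.135 m and contact force between the fingers and ph_probe above 1 N), for 0.1 s.
2. its tip has come down through the upper collar and stands between the two collars (horizontal distance between ph_probe and upper_collar below 0.01 m and z of ph_probe in the frame of upper_collar below -0.018 m and z of ph_probe in the frame of lower_collar above -0.004 m), for 0.1 s.
3. its tip has come through the lower collar (horizontal distance between ph_probe and lower_collar below 0.006 m and z of ph_probe in the frame of lower_collar below -0.018 m and horizontal distance between ph_probe_head and upper_collar below 0.01 m), for 0.1 s.
At the end, for the whole second after the job is handed in: The fingers still hold the pH probe at rest through both collars: upright to 4 degrees, tip within 6 mm of the bore axis and 3 to 18 mm above the beaker's inner floor, not touching the beaker; beaker upright within 10 mm of its place; other probes moved under 20 mm (horizontal distance between ph_probe and lower_collar below 0.006 m and angle between the z axis of ph_probe and the z axis of electrode_stand, either way round below 0.07 rad and z of ph_probe in the frame of beaker between 0.006 and 0.021 m and contact force between the fingers and ph_probe above 1 N and contact force between ph_probe and beaker below 0.3 N and linear speed of ph_probe below 0.02 m/s and horizontal distance between beaker and lower_collar below 0.01 m and angle between beaker's own z axis and vertical below 0.1 rad and distance of each of temp_probe, cond_probe from where it was at the start of the episode below 0.02 m); the arm keeps its last pose, push and grip.
It fails at once if the pH probe presses on the beaker with more than 5 N (contact force between ph_probe and beaker above 5 N).
It fails at once if the beaker is tipped or shifted by more than 20 mm (distance of beaker from where it was at the start of the episode above 0.02 m or angle between beaker's own z axis and vertical above 0.35 rad).
It fails at once if another probe is pulled out of its place in the rack (moved more than 30 mm) (distance of any of temp_probe, cond_probe from where it was at the start of the episode above 0.03 m).
It also fails if it takes over 50 s, if anything falls off the work surface, if the arm or the gripper's body presses on something with over 40 N, if the wrist force passes 120 N, or if a joint passes its speed limit or range.

## Robot

A 6-joint arm with a two-finger parallel gripper is mounted at the origin on a cart in front of the work surface, level with it; the furniture and walls round the work are solid. World frame = base frame: x ahead of the robot, y to its left, z up, the work surface at z = 0. Lengths are in mm, angles in rad, forces in N, time in s.
With the tool pointing down it reaches from about 275 to 725 mm from the base axis. Payload 5.6 kg.
Tool frame: the origin (TCP) lies between the finger pads; the fingertips stand 8 mm ahead of it and the grasp point (between the pads) lies 11 mm behind it; z points along the fingers, y is the line along which they close (so a half turn about z gives the same grasp; the last joint's range is limited). The gripper opens to 85 mm and grips with 20 to 120 N. Pads are 22 mm wide; open, the fingers measure 114 mm over their backs; the gripper's body (76 mm by 85 mm) begins 54 mm behind the grasp point. The pads swing forward as they close: fully open they stand 13 mm farther back than shut.
Start: joints at [-0.824, 0.255, 0.108, 0, -1.424, -0.285], TCP at [245.076, -492.373, 239.283] pointing down, gripper open.
Joint ranges: [-2.95, 2.95], [-1.21, 1.97], [-1.09, 1.5], [-2.87, 1.71], [-2.94, -0.07], [-3.05, 3.05]. Speed limits (rad/s): [2.57, 2.57, 3.14, 3.14, 3.14, 3.14].

## Interface

Orientations are given as [roll, pitch, yaw] about the fixed x, y, z axes, in that order (R = Rz(yaw) Ry(pitch) Rx(roll)).
In Python, from rig import arm, camera gives the robot as it stands.
- The arm moves only by the tool play_rows, never from a script. Its argument "series" is text: rows parted by semicolons, each of 7 numbers parted by spaces: the shift along the tool's x, y, z normalised to -1 to 1, where 1 is 20 mm, then the turn, a rotation vector about the tool's x, y, z normalised to -1 to 1, where 1 is 4 degrees, then the finger opening in mm, from 0 to 85.4. A call has 1 to 12 rows; each row shifts and turns the commanded pose from where the row before left it, along the tool's axes as they then stand; what a row does not reach is not made up. A row lasts 1/8 s, in which the tool goes at most 62.5 mm and 10.7 degrees, less where a joint would pass 70% of its speed; a pose out of reach is approached as far as the arm can. A call with a number of a shift or a turn outside -1 to 1 is refused whole. A call with a gripper value outside its range is refused whole. The fingers move at their own pace and stop on an object; "grip_force" is the grip in N (left out, the last holds). Time passes only in rows, so rows that do not move let the fingers close. It gives the time, the measured TCP pose, the force, the opening and the grip force at its end, in the units of the state.
- arm.observe(): the state, without advancing time (a new reading comes with each control period).
- camera(name): name is "scene" or "top"; returns a dict with "color" (420x560x3 uint8, red, green, blue), "range_z" (420x560 float32, mm along the optical axis (not along the pixel's ray), 0 where there is no reading), "fx", "fy", "cx", "cy" (pixels), "k1" (the pictures are not rectified: a ray, as slopes to the right and down, at radius r is drawn at 1 + k1 r^2 times it, then the intrinsics apply), "world_from_camera" (4x4, takes a point from camera to world coordinates). Camera axes: x right, y down, z forward; pixel columns grow to the right and rows downward; lengths in mm; the calibration is good to about 2 mm. A picture is of the moment at which its call begins.
- arm.finish_job(): hands the job in; it is judged then, once.
The state is a dict: "time": time; "joints": joint angles; "joint_vel": joint speeds; "joint_torque": joint torques, N m; "tool_pos": TCP position; "tool_rot": TCP orientation; "force": force on the tool from outside, world axes, zero at the start; "moment": the same for the moment, N m; "grip_width": finger opening in mm; "finger_force": force on a finger pad.
Only numpy, scipy, OpenCV 4.12 (cv2) and the standard library are available. Lean on these libraries where they do the work, as an engineer would, in place of code of your own. Each camera call takes 0.05 s, during which the arm holds its last target. There are 200 camera calls.

## Working session

There is one attempt and no reset: what is moved stays moved. The work goes in short steps, Python scripts to look and compute and a tool call to move; the robot and the scene stay as the last step left them, time stands still between calls to the robot, and variables do not carry over. Pictures are saved under pics/ and viewed, at most 10 in all, crops included, and the job is handed in when it is done.

Besides the shell and the picture viewer there is one more tool, called by a JSON object that holds its "op" and its "data". play_rows: Moves the arm, as the interface text tells. Scaled input: -1 to 1 covers 20 mm each way for a shift and 4 degrees each way for a turn. Its arguments: {"type":"object","properties":{"series":{"type":"string"},"grip_force":{"type":"number"}},"required":["series"]}

```bash
mkdir -p pics; cat > h.py <<'E'
import numpy as np, cv2
from rig import arm, camera
def K(c): return np.array([[c['fx'],0,c['cx']],[0,c['fy'],c['cy']],[0,0,1.]])
def slopes(c,uv):
    uv=np.atleast_2d(uv).astype(float); d=np.stack([(uv[:,0]-c['cx'])/c['fx'],(uv[:,1]-c['cy'])/c['fy']],1); s=d.copy()
    for _ in range(20): s=d/(1+c['k1']*(s**2).sum(1,keepdims=True))
    return s
def rays(c,uv):
    s=slopes(c,uv); T=np.array(c['world_from_camera']); d=np.c_[s,np.ones(len(s))]@T[:3,:3].T
    return T[:3,3],d
def onz(c,uv,z):
    o,d=rays(c,uv); return o+d*((z-o[2])/d[:,2])[:,None]
def cloud(c):
    h,w=c['range_z'].shape; v,u=np.mgrid[:h,:w]; s=slopes(c,np.c_[u.ravel(),v.ravel()])
    z=c['range_z'].ravel()[:,None]; T=np.array(c['world_from_camera'])
    P=(np.c_[s,np.ones(len(s))]*z)@T[:3,:3].T+T[:3,3]; P[z[:,0]==0]=np.nan
    return P.reshape(h,w,3)
def proj(c,P):
    T=np.linalg.inv(np.array(c['world_from_camera'])); p=np.atleast_2d(P)@T[:3,:3].T+T[:3,3]; s=p[:,:2]/p[:,2:]
    s=s*(1+c['k1']*(s**2).sum(1,keepdims=True)); return s*[c['fx'],c['fy']]+[c['cx'],c['cy']]
def save(n,im): cv2.imwrite('pics/'+n,cv2.cvtColor(im,cv2.COLOR_RGB2BGR))
E
python3 - <<'E'
from h import *
for n in ('scene','top'):
    c=camera(n); save(n+'0.png',c['color']); np.save(n+'0.npy',c,allow_pickle=True)
    print(n,c['fx'],c['k1'],np.round(c['world_from_camera'],2).tolist())
print(arm.observe())
E
```

```text
scene 394.78844178574843 -0.09510587574297884 [[-0.91, -0.21, 0.35, 158.13], [-0.41, 0.42, -0.81, 488.63], [0.02, -0.88, -0.47, 552.73], [0.0, 0.0, 0.0, 1.0]]
top 379.16290268852026 -0.030501649987267523 [[-0.01, -1.0, 0.1, 422.25], [-1.0, 0.01, -0.01, -253.26], [0.01, -0.1, -1.0, 981.51], [0.0, 0.0, 0.0, 1.0]]
{'time': 0.1, 'joints': array([-8.24397909e-01,  2.55689193e-01,  1.07153721e-01, -3.92181396e-04,
       -1.42389310e+00, -2.84607000e-01]), 'joint_vel': array([-0.00092866, -0.00128873,  0.00422201,  0.00218963, -0.00047626,
       -0.00123088]), 'joint_torque': array([-3.37492878e-03, -3.87604129e+01,  2.38471788e+01,  5.37792385e+00,
       -3.81728241e-03, -1.69745869e-05]), 'tool_pos': array([ 244.91584956, -491.99610058,  238.49790129]), 'tool_rot': array([ 3.13991715e+00, -8.60462584e-05, -2.67985889e+00]), 'force': array([-0.91255906, -0.02389838, -0.03178986]), 'moment': array([ 0.00446123, -0.0092331 ,  0.03250983]), 'finger_force': 0.0, 'grip_width': 85.61332864743582}
```

View pics/scene0.png

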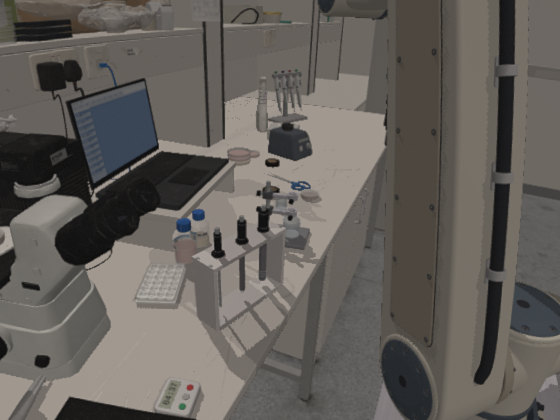

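View pics/top0.png

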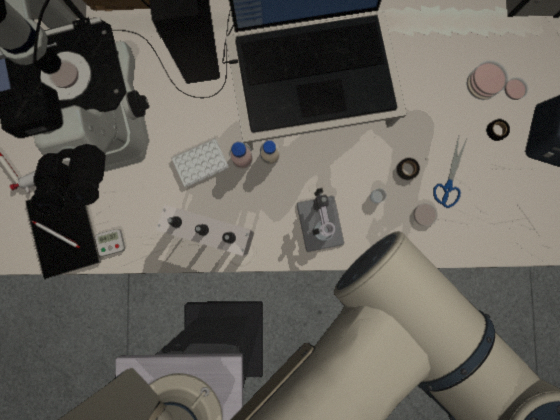

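Scene picture: the rack with three heads at (218,243), (242,231) and (264,218), and the stand behind it at (285,215). Top picture: heads at (175,222), (201,230) and (229,238), and the stand at (320,220) with its collar near (325,230).

```bash
python3 - <<'E'
from h import *
s=np.load('scene0.npy',allow_pickle=True).item(); t=np.load('top0.npy',allow_pickle=True).item()
a=cv2.resize(s['color'][180:330,180:330],(600,600),interpolation=cv2.INTER_CUBIC)
b=cv2.resize(t['color'][190:270,150:350],(800,320),interpolation=cv2.INTER_CUBIC)
b2=cv2.resize(t['color'][180:260,290:360],(490,560),interpolation=cv2.INTER_CUBIC)
im=np.zeros((600,800,3),np.uint8); im[:,:400]=cv2.resize(s['color'][185:335,185:285],(400,600),interpolation=cv2.INTER_CUBIC)
im[:200,400:]=cv2.resize(t['color'][205:250,158:248],(400,200),interpolation=cv2.INTER_CUBIC)
im[200:,400:]=cv2.resize(t['color'][180:260,285:365],(400,400),interpolation=cv2.INTER_CUBIC)
save('crop1.png',cv2.convertScaleAbs(im,alpha=1.5))
P=cloud(t)
for uv in [(175,222),(201,230),(229,238),(325,230),(320,195),(310,215),(190,222),(215,233)]:
    print(uv,np.round(P[uv[1],uv[0]],1),np.round(onz(t,uv,195)[0],1))
# head masks: dark, height>180
m=((P[...,2]>165)&(P[...,2]<215)&(P[...,0]>250)).astype(np.uint8)
m[:,:150]=0;m[:,260:]=0;m[:200]=0;m[260:]=0
n,l,st,ce=cv2.connectedComponentsWithStats(m)
for i in range(1,n): print(st[i],np.round(ce[i],1),np.round(np.nanmean(P[l==i],0),1))
m=((P[...,2]>115)&(P[...,2]<175)).astype(np.uint8); m[:,:150]=0;m[:,350:]=0;m[:190]=0;m[265:]=0
n,l,st,ce=cv2.connectedComponentsWithStats(m)
for i in range(1,n):
    if st[i,4]>8: print('mid',st[i],np.round(ce[i],1),np.round(np.nanmean(P[l==i],0),1))
E
```

```text
(175, 222) [477.6 -37.7 174.3] [476.2 -43.2 195. ]
(201, 230) [459.  -96.7 192.1] [458.8 -97.3 195. ]
(229, 238) [ 441.6 -155.   193.2] [ 441.5 -155.2  195. ]
(325, 230) [ 458.  -362.8  129.7] [ 455.3 -354.4  195. ]
(320, 195) [ 537.6 -353.5  128.9] [ 528.7 -345.8  195. ]
(310, 215) [ 501.8 -340.    14.7] [ 486.9 -323.9  195. ]
(190, 222) [479.2 -62.9 144.5] [475.7 -74.4 195. ]
(215, 233) [ 454.2 -118.1  144.3] [ 452.2 -126.3  195. ]
[167 217  10   7  56] [171.4 220.2] [480.4 -34.3 189.8]
[195 224  10   9  74] [199.6 228.4] [462.5 -93.4 189.9]
[222 232  12  11  99] [227.5 236.7] [ 444.3 -151.7  190.8]
mid [315 190  20  45 392] [323.7 213.5] [ 495.4 -360.8  130.1]
mid [ 156  204   96   52 2293] [203.1 229.4] [462.6 -92.  145. ]
```

View pics/crop1.png

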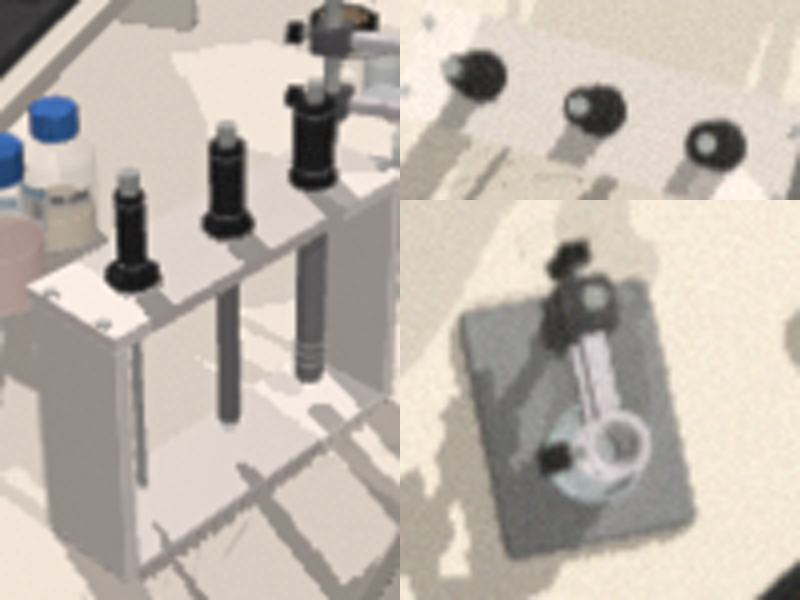

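pH candidates, by their top / scene pixels:
- (171,220) / (218,243): thin stem, so this is the temperature probe.
- (200,228) / (242,231): mid-sized plain shaft with a rounded tip. This is the pH probe, as the enlarged crop confirms.
- (227,237) / (264,218): thick shaft with bands, so this is the conductivity probe.

The upper collar ring is at top (328,229), with a single beaker under it. Next I measure the axis points while the tool turns to the rack.

```bash
python3 - <<'E'
from h import *
t=np.load('top0.npy',allow_pickle=True).item(); s=np.load('scene0.npy',allow_pickle=True).item()
P=cloud(t); g=t['color'].mean(2)
# connector tops: bright & high
m=((P[...,2]>185)&(g>95)).astype(np.uint8); m[:,:150]=0;m[:,260:]=0;m[:200]=0;m[260:]=0
n,l,st,ce=cv2.connectedComponentsWithStats(m)
for i in range(1,n):
    if st[i,4]>4: print('conn',st[i],ce[i].round(1),onz(t,ce[i],201)[0].round(1), np.nanmedian(P[l==i],0).round(1))
sc=s['color'][200:225,235:250]
# flange in plate: cloud pts of flange/heads just average; collar ring
Q=P[215:245,312:345].reshape(-1,3); k=(Q[:,2]>124)&(Q[:,2]<140); R=Q[k]
print('collar z',np.median(R[:,2]), 'n',len(R))
(cx,cy),r=cv2.minEnclosingCircle(R[R[:,0]<480][:,:2].astype(np.float32)); print(cx,cy,r)
print('eye',onz(t,(327.8,228.6),132),'column',onz(t,(324.4,198.6),158))
print(g[216:244,314:342].astype(int))
E
```

```text
conn [167 217   5   6  19] [168.8 219.3] [481.5 -31.9 201. ] [482.  -30.6 200. ]
conn [196 227   4   3  11] [197.4 228.1] [462.6 -91.  201. ] [462.8 -90.5 200.5]
conn [225 236   4   3   9] [226.7 236.9] [ 443.7 -151.2  201. ] [ 443.5 -151.7  200.9]
collar z 129.35371971769024 n 170
461.4017333984375 -361.7743835449219 21.903074264526367
eye [[ 460.94746894 -368.86131075  132.        ]] column [[ 525.62994706 -359.58954298  158.        ]]
[[ 96  87  88  89  85  84  90 127 104 123 131 139 137 124  90  84  89  88
   92  86  89  97  95  98 116 150 151 157]
 [ 94  94  86  89  87  81  83 121 103 111 137 138 140 128  94  88  89  86
   87  89  88  96  99  97 116 148 154 152]
 [ 95  95  88  87  86  84  79 115 110 100 139 140 140 132 106  86  85  88
   90  87  89  96  95  99 105 137 152 152]
 [ 97  92  89  87  87  83  85 113 124 100 136 137 136 137 124  92  85  84
   84  90  87  97  96  99  99 125 147 158]
 [ 96  89  86  84  89  89  86 105 126 102 127 135 135 133 128  94  86  86
   82  89  87  95  98  98 100 123 151 154]
 [100  89  86  88  90 100 107 101 126 101 115 134 132 128 121  91  89  85
[... 1918 characters left out ...]
 69  71  69  89 108 123 117 114 117 114 115 107  91  91 100 106 107 102
   99  97  97  95  96  92  91  94  95  95]
 [ 70  69  70  71  78  93  96 109 109 111 106 104 100 106 104 103 100  98
   96  98  94  96  95  92  97  94  94  94]
 [ 67  66  67  67  69  70  77  83  92  89  90  88  88 101 101  98  94  97
   94  97  93  92  92  95  95  94  98  94]
 [ 66  68  68  70  69  69  67  69  70  75  71  79  90  93  99  91  97  97
   96  95  98  97  96  95  96  96  94  93]
 [ 69  68  71  71  72  71  67  69  68  69  76  89  95  95  95  97  97  95
   95  93  94  95  97  93  93  97  97  93]
 [ 68  69  70  72  72  72  69  66  72  72  79  91  94  97  97  95  97  95
   90  92  95  97  91  93  91  95  93  91]]
```

{"op": "play_rows", "data": {"series": "0 0 0 0 0 -1 85;0 0 0 0 0 -1 85;0 0 0 0 0 -1 85;0 0 0 0 0 -1 85;0 0 0 0 0 -1 85;0 0 0 0 0 -1 85;0 0 0 0 0 -1 85;0 0 0 0 0 -1 85;0 0 0 0 0 -1 85;0 0 0 0 0 -1 85;0 0 0 0 0 -1 85;0 0 0 0 0 -0.6 85", "grip_force": 40}}

```text
time: 1.6
tool_pos: [245.0, -492.1, 238.7]
tool_rot: [3.141, 0.001, -1.868]
force: [0.3, 0.0, -0.2]
grip_width: 84.8
finger_force: 0.0
```

{"op": "play_rows", "data": {"series": "-1 -0.2 0 0 0 0 85;-1 -0.2 0 0 0 0 85;-1 -0.2 0 0 0 0 85;-1 -0.2 0 0 0 0 85;-1 -0.2 0 0 0 0 85;-1 -0.2 0 0 0 0 85;-1 -0.2 0 0 0 0 85;-1 -0.2 0 0 0 0 85;-1 -0.2 0 0 0 0 85;-1 -0.2 0 0 0 0 85;-1 -0.2 0 0 0 0 85;-1 -0.2 0 0 0 0 85"}}

```text
time: 3.1
tool_pos: [361.8, -275.6, 239.1]
tool_rot: [3.141, 0.0, -1.87]
force: [-0.0, 0.8, 0.0]
grip_width: 84.8
finger_force: 0.0
```

{"op": "play_rows", "data": {"series": "-1 -0.2 0 0 0 0 85;-1 -0.2 0 0 0 0 85;-1 -0.2 0 0 0 0 85;-1 -0.2 0 0 0 0 85;-1 -0.2 0 0 0 0 85;-1 -0.2 0 0 0 0 85;-1 -0.2 0 0 0 0 85;-1 -0.2 0 0 0 0 85;-1 -0.2 0 0 0 0 85;-1 -0.2 0 0 0 0 85;-0.35 -0.13 0 0 0 0 85;0 0 0 0 0 0 85"}}

```text
time: 4.6
tool_pos: [463.2, -91.5, 239.1]
tool_rot: [3.141, -0.0, -1.869]
force: [-0.2, 0.2, -0.5]
grip_width: 84.6
finger_force: 0.0
```

{"op": "play_rows", "data": {"series": "0 0 0.7 0 0 0 85;0 0 0.7 0 0 0 85;0 0 0.7 0 0 0 85;0 0 0.7 0 0 0 85;0 0 0.6 0 0 0 85;0 0 0.35 0 0 0 85;0 0 0 0 0 0 85;0 0 0 0 0 0 30;0 0 0 0 0 0 30;0 0 0 0 0 0 30"}}

```text
time: 5.85
tool_pos: [463.6, -91.9, 164.6]
tool_rot: [-3.141, 0.0, -1.87]
force: [-0.3, -0.6, 1.6]
grip_width: 31.7
finger_force: 0.0
```

{"op": "play_rows", "data": {"series": "0 0 0 0 0 0 24;0 0 0 0 0 0 20;0 0 0 0 0 0 17;0 0 0 0 0 0 14;0 0 0 0 0 0 10;0 0 0 0 0 0 10;0 0 0 0 0 0 10"}}

```text
time: 6.72
tool_pos: [463.4, -91.9, 164.4]
tool_rot: [-3.141, -0.0, -1.87]
force: [-0.5, 0.5, 1.0]
grip_width: 16.7
finger_force: 39.0
```

```bash
python3 - <<'E'
from h import *
s=camera('scene'); save('grasp.png',cv2.resize(s['color'][150:330,140:380],(800,600),interpolation=cv2.INTER_CUBIC))
E
```

```text
(no output)
```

View pics/grasp.png

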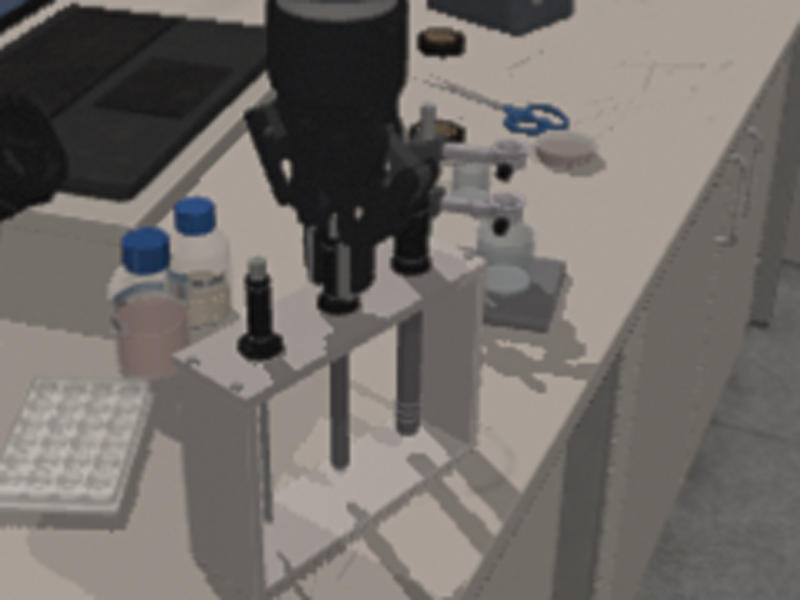

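The fingers hold the middle (pH) probe's head at about (335,265) in the crop, and the neighbours are untouched. Now I lift it.

{"op": "play_rows", "data": {"series": "0 0 0 0 0 0 10;0 0 -0.4 0 0 0 10;0 0 -0.8 0 0 0 10;0 0 -0.8 0 0 0 10;0 0 -0.8 0 0 0 10;0 0 -0.8 0 0 0 10;0 0 -0.8 0 0 0 10;0 0 -0.8 0 0 0 10;0 0 -0.8 0 0 0 10;0 0 -0.8 0 0 0 10;0 0 -0.2 0 0 0 10;0 0 0 0 0 0 10", "grip_force": 60}}

```text
time: 8.28
tool_pos: [463.3, -91.8, 304.1]
tool_rot: [3.141, 0.0, -1.87]
force: [0.3, 0.9, -0.6]
grip_width: 16.5
finger_force: 58.5
```

{"op": "play_rows", "data": {"series": "0 0.8 0 0 0 0 10;0 0.8 0 0 0 0 10;0 0.8 0 0 0 0 10;0 0.8 0 0 0 0 10;0 0.8 0 0 0 0 10;0.8 0 0 0 0 0 10;0.8 0 0 0 0 0 10;0.8 0 0 0 0 0 10;0.8 0 0 0 0 0 10;0.8 0 0 0 0 0 10;0.8 0 0 0 0 0 10;0.8 0 0 0 0 0 10"}}

```text
time: 9.78
tool_pos: [353.3, -175.5, 304.4]
tool_rot: [-3.141, 0.0, -1.87]
force: [0.4, -0.5, -0.8]
grip_width: 16.5
finger_force: 58.5
```

{"op": "play_rows", "data": {"series": "0.8 -0.6 0 0 0 0 10;0.8 -0.8 0 0 0 0 10;0.8 -0.8 0 0 0 0 10;0.8 -0.8 0 0 0 0 10;0.8 -0.8 0 0 0 0 10;0.8 -0.8 0 0 0 0 10;0.8 -0.8 0 0 0 0 10;0.8 -0.8 0 0 0 0 10;0.8 -0.8 0 0 0 0 10;0.5 -0.6 0 0 0 0 10;0 -0.3 0 0 0 0 10;0 0 0 0 0 0 10"}}

```text
time: 11.28
tool_pos: [459.7, -368.5, 304.2]
tool_rot: [3.141, 0.0, -1.87]
force: [-0.5, 0.9, -0.5]
grip_width: 16.6
finger_force: 58.5
```

```bash
python3 - <<'E'
from h import *
s=camera('scene'); t=camera('top'); np.save('scene1.npy',s,allow_pickle=True); np.save('top1.npy',t,allow_pickle=True)
print(arm.observe()['tool_pos'])
im=np.zeros((600,800,3),np.uint8)
im[:,:400]=cv2.resize(s['color'][140:260,250:330],(400,600),interpolation=cv2.INTER_CUBIC)
im[:400,400:]=cv2.resize(t['color'][180:260,285:365],(400,400),interpolation=cv2.INTER_CUBIC)
save('hover.png',cv2.convertScaleAbs(im,alpha=1.4))
print(proj(s,[[461,-369.5,132],[461,-369.5,160],[461,-369.5,280]]))
E
```

```text
[ 459.40707213 -368.44874578  304.60231021]
[[292.57703348 193.63874413]
 [293.16731771 183.48706774]
 [295.83427944 136.96941064]]
```

View pics/hover.png

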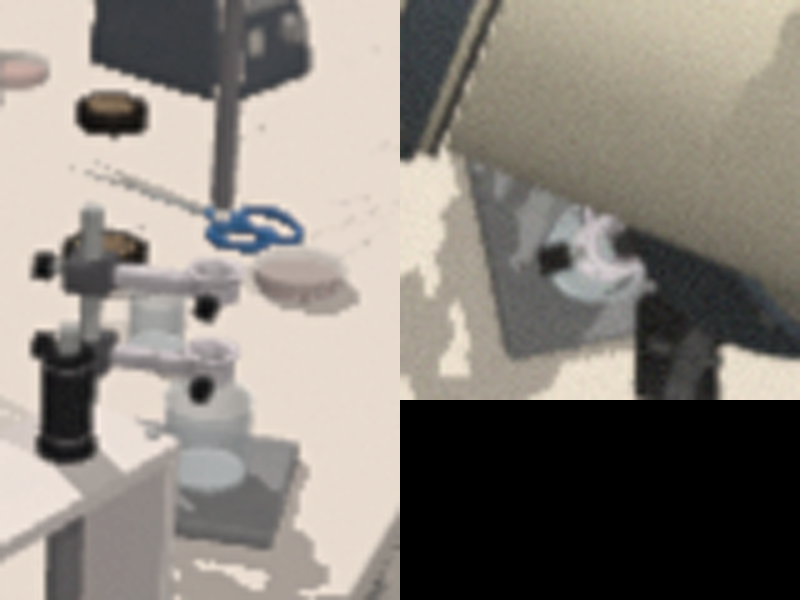

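The probe hangs upright with its tip at scene (294.6,181). The collar mouth is at (292.6,193.6), just where I predicted it, so I refine with sub-pixel shaft edges.

```bash
cat > meas.py <<'E'
from h import *
def shaft(c,v0,v1,u0,u1,thr=None):
    g=c['color'].astype(float).mean(2); out=[]
    for v in range(v0,v1):
        r=g[v,u0:u1]; bg=np.percentile(r,80); lo=r.min(); 
        w=np.clip(bg-8-r,0,None); i=np.argmin(r); w[:max(0,i-4)]=0; w[i+5:]=0
        out.append((u0+(w*np.arange(u1-u0)).sum()/max(w.sum(),1e-6),v,w.sum()/(bg-lo)))
    return np.array(out)
E
python3 - <<'E'
from meas import *
s=np.load('scene1.npy',allow_pickle=True).item()
print(shaft(s,160,186,288,304).round(2).tolist())
print(s['color'].mean(2)[176:186,288:304].astype(int))
print(s['color'].mean(2)[188:202,282:302].astype(int))
P=cloud(s); print(np.round(P[165:181:3,294:297],0).tolist())
s0=np.load('scene0.npy',allow_pickle=True).item();P=cloud(s0); print(np.round(P[190:198,287:298,2],0))
E
```

```text
[[294.87, 160.0, 4.64], [295.03, 161.0, 4.13], [295.03, 162.0, 4.11], [294.89, 163.0, 3.93], [294.82, 164.0, 3.97], [294.8, 165.0, 3.99], [294.75, 166.0, 3.85], [294.84, 167.0, 4.02], [294.67, 168.0, 4.1], [294.6, 169.0, 4.13], [294.58, 170.0, 4.12], [294.5, 171.0, 4.03], [294.46, 172.0, 4.01], [294.36, 173.0, 4.17], [294.22, 174.0, 4.03], [294.19, 175.0, 3.99], [294.17, 176.0, 3.99], [294.1, 177.0, 4.11], [294.05, 178.0, 4.11], [293.93, 179.0, 3.86], [293.86, 180.0, 3.84], [293.83, 181.0, 2.41], [301.16, 182.0, 3.18], [297.19, 183.0, 3.26], [296.31, 184.0, 5.6], [296.96, 185.0, 5.34]]
[[156 156 157 149 100  61  60  64  86 136 157 157 156 156 156 157]
 [156 157 157 148  87  59  62  64  85 135 157 157 156 156 155 156]
 [156 157 158 147  82  58  62  63  85 137 156 157 156 156 157 156]
 [156 156 158 148  83  57  61  63  93 152 157 156 155 156 156 156]
 [125 136 155 147  99  61  61  64  97 153 145 147 154 155 154 154]
 [103 114 121 110  97  75  69  75 109 147 116  97  96  96  97  99]
 [107 106  99  82  91 114 118 115  99 107  84  68  72  72  69  58]
 [148 148 138  91  86 121 125 126  84 
[... 1564 characters left out ...]
8.0, 195.0]], [[459.0, -365.0, 188.0], [457.0, -366.0, 188.0], [454.0, -367.0, 188.0]], [[456.0, -359.0, 182.0], [455.0, -363.0, 181.0], [453.0, -366.0, 180.0]], [[458.0, -365.0, 172.0], [455.0, -365.0, 172.0], [454.0, -368.0, 172.0]]]
[[  1.   1.   3.   1.   2.   1.   2.   2.   1.   2.   2.]
 [  1.   2.   2.   3. 134. 133. 135. 134.   2.   2.   0.]
 [  3. 133. 135. 134. 131. 132. 131. 132. 134. 132. 134.]
 [  2. 134. 132. 131. 130. 131. 130. 130. 130. 132. 133.]
 [129. 134. 133. 129. 128. 129. 128. 129. 129. 130. 132.]
 [128. 131. 133. 134. 134. 126. 126. 126. 126. 133. 135.]
 [126. 126. 128. 130. 132. 131. 133. 132. 133. 132. 130.]
 [124. 124. 126. 127. 128. 128. 128. 130. 128. 126. 127.]]
```

{"op": "play_rows", "data": {"series": "0.026 -0.086 0 0 0 0 10;0 0 0.3 0 0 0 10;0 0 0.4 0 0 0 10;0 0 0.4 0 0 0 10;0 0 0.25 0 0 0 10;0 0 0.15 0 0 0 10;0 0 0.15 0 0 0 10;0 0 0 0 0 0 10"}}

```text
time: 12.38
tool_pos: [461.0, -370.1, 271.1]
tool_rot: [3.141, 0.0, -1.87]
force: [0.1, 0.3, -1.8]
grip_width: 16.7
finger_force: 58.5
```

```bash
python3 - <<'E'
from meas import *
s=camera('scene'); np.save('scene2.npy',s,allow_pickle=True)
o=arm.observe(); print(o['tool_pos'],o['force'],o['moment'])
print(proj(s,[[461,-369.5,z] for z in (132,142,180)]).round(2))
print(shaft(s,168,192,286,304).round(2).tolist())
print(s['color'].mean(2)[186:198,284:302].astype(int))
E
```

```text
[ 461.05239079 -370.13743773  271.35197201] [ 0.34057774  0.28468167 -0.48833893] [ 0.00127697  0.04504435 -0.02853218]
[[292.58 193.64]
 [292.79 190.04]
 [293.6  176.08]]
[[294.39, 168.0, 4.32], [294.23, 169.0, 4.05], [294.16, 170.0, 3.95], [294.08, 171.0, 4.06], [294.05, 172.0, 4.12], [294.05, 173.0, 4.07], [293.9, 174.0, 3.88], [293.9, 175.0, 3.9], [293.83, 176.0, 3.96], [293.75, 177.0, 3.85], [293.75, 178.0, 3.84], [293.77, 179.0, 3.83], [293.65, 180.0, 3.99], [293.43, 181.0, 3.25], [292.99, 182.0, 3.2], [293.33, 183.0, 4.34], [294.22, 184.0, 5.43], [297.5, 185.0, 6.87], [293.51, 186.0, 4.78], [293.08, 187.0, 4.16], [293.52, 188.0, 4.71], [293.56, 189.0, 4.88], [292.95, 190.0, 3.86], [292.84, 191.0, 3.97]]
[[157 157 157 157 157 158 148  85  57  62  64  66  77  71  70  68  69  66]
 [157 157 156 157 158 158 148  75  56  62  64  82 127 145 146 145 133  67]
 [156 157 157 157 158 158 150  95  61  62  63  68  87  96  99 102  96  69]
 [157 157 157 157 157 158 148  88  59  62  63  64  74  72  63  63  64  65]
 [156 157 157 157 157 158 148  84  58  63  64  91 144 137  86  80  81  96]
 [157 156 157 157 156 152 138  81  59  62  65  94 154 156 148 147 142 135]
 [157 158 158 154 139 125 112  78  59  63  69 101 152 152 154 156 148 133]
 [152 156 156 148 134 104  95  80  70  74  75  92 130 147 146 141 134 130]
 [141 142 141 130 137 117  97  94  94 100  97  98 121 135 142 138 122 101]
 [128 132 126 120 116 128 124 117 101  93  89  92 112 117 137 138 120  87]
 [105 105 100  99  94  93  99 100  97  96  94  89  90  98 130 141 129  89]
 [ 95  94  91  89  83  83  91  91  93  90  92  92 103 110 148 144 137 116]]
```

{"op": "play_rows", "data": {"series": "0 0 0.15 0 0 0 10;0 0 0.15 0 0 0 10;0 0 0.15 0 0 0 10;0 0 0 0 0 0 10"}}

```text
time: 12.92
tool_pos: [460.9, -370.0, 261.9]
tool_rot: [3.141, 0.0, -1.87]
force: [0.8, -0.1, -0.9]
grip_width: 16.2
finger_force: 58.5
```

{"op": "play_rows", "data": {"series": "0 0 0.15 0 0 0 10;0 0 0.15 0 0 0 10;0 0 0.15 0 0 0 10;0 0 0.15 0 0 0 10;0 0 0.15 0 0 0 10;0 0 0 0 0 0 10"}}

```text
time: 13.68
tool_pos: [460.9, -370.0, 247.0]
tool_rot: [3.141, 0.0, -1.87]
force: [0.6, 0.1, -0.5]
grip_width: 16.3
finger_force: 58.5
```

```bash
python3 - <<'E'
from meas import *
s=camera('scene'); np.save('scene3.npy',s,allow_pickle=True)
o=arm.observe(); print(o['tool_pos'],o['tool_rot'],o['force'],o['moment'])
print(proj(s,[[461,-369.5,z] for z in (86,132,142,180)]).round(2))
print(shaft(s,168,192,286,304).round(2).tolist())
save('mid.png',cv2.resize(s['color'][150:260,255:330],(545,800))[:600])
E
```

```text
[ 460.97307624 -370.1072503   247.21811683] [ 3.14141943e+00 -1.76792495e-05 -1.86997113e+00] [ 0.65518349  0.42659528 -0.30688675] [ 0.02540977 -0.01948104 -0.03732161]
[[291.63 209.77]
 [292.58 193.64]
 [292.79 190.04]
 [293.6  176.08]]
[[294.41, 168.0, 4.24], [294.22, 169.0, 3.98], [294.16, 170.0, 3.93], [294.07, 171.0, 3.98], [294.05, 172.0, 4.08], [294.04, 173.0, 4.08], [293.91, 174.0, 3.87], [293.89, 175.0, 3.87], [293.9, 176.0, 3.87], [293.84, 177.0, 3.97], [293.77, 178.0, 3.89], [293.75, 179.0, 3.83], [293.63, 180.0, 3.93], [293.41, 181.0, 3.23], [292.99, 182.0, 3.17], [293.33, 183.0, 4.35], [294.2, 184.0, 5.43], [297.5, 185.0, 6.85], [293.5, 186.0, 4.74], [293.07, 187.0, 4.09], [293.54, 188.0, 4.66], [293.64, 189.0, 4.85], [292.97, 190.0, 3.82], [292.85, 191.0, 3.99]]
```

View pics/mid.png

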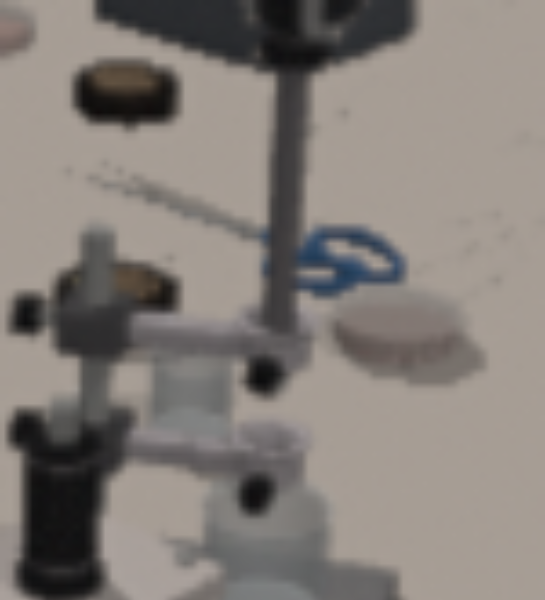

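The shaft stands in the upper collar at crop (283,325) with no resistance, and the lower collar is coaxial below it at (275,435).

{"op": "play_rows", "data": {"series": "0 0 0.15 0 0 0 10;0 0 0.15 0 0 0 10;0 0 0.15 0 0 0 10;0 0 0 0 0 0 10;0 0 0.15 0 0 0 10;0 0 0.15 0 0 0 10;0 0 0.15 0 0 0 10;0 0 0 0 0 0 10"}}

```text
time: 14.72
tool_pos: [460.9, -370.0, 228.9]
tool_rot: [3.141, 0.0, -1.87]
force: [-1.3, -0.0, -1.3]
grip_width: 16.5
finger_force: 58.5
```

```bash
python3 - <<'E'
from rig import arm
o=arm.observe(); print(o['tool_pos'],o['force'],o['moment'])
E
```

```text
[ 460.8754464  -369.99321449  228.89629851] [-1.25927927 -0.0045695  -1.34222171] [0.00954659 0.02444548 0.02155509]
```

{"op": "play_rows", "data": {"series": "0 0 0.15 0 0 0 10;0 0 0.15 0 0 0 10;0 0 0.15 0 0 0 10;0 0 0 0 0 0 10"}}

```text
time: 15.22
tool_pos: [460.9, -370.0, 219.9]
tool_rot: [3.141, 0.0, -1.87]
force: [0.1, -0.4, -1.0]
grip_width: 16.5
finger_force: 58.5
```

{"op": "play_rows", "data": {"series": "0 0 0.15 0 0 0 10;0 0 0.15 0 0 0 10;0 0 0.15 0 0 0 10;0 0 0 0 0 0 10"}}

```text
time: 15.72
tool_pos: [460.9, -370.0, 210.9]
tool_rot: [3.141, 0.0, -1.87]
force: [-0.8, -0.6, -0.3]
grip_width: 16.8
finger_force: 58.5
```

{"op": "play_rows", "data": {"series": "0 0 0.2 0 0 0 10;0 0 0.2 0 0 0 10;0 0 0.2 0 0 0 10;0 0 0.2 0 0 0 10;0 0 0.2 0 0 0 10;0 0 0.2 0 0 0 10;0 0 0.2 0 0 0 10;0 0 0.2 0 0 0 10;0 0 0.1 0 0 0 10;0 0 0 0 0 0 10"}}

```text
time: 16.98
tool_pos: [461.0, -370.1, 177.1]
tool_rot: [3.141, -0.0, -1.87]
force: [0.2, 0.2, -0.6]
grip_width: 16.5
finger_force: 58.5
```

```bash
python3 - <<'E'
from meas import *
s=camera('scene'); np.save('scene4.npy',s,allow_pickle=True)
o=arm.observe(); print(o['tool_pos'],o['tool_rot'],o['force'],o['moment'])
print(proj(s,[[461,-369.5,z] for z in (15,25,30,86,132,157)]).round(2))
r=cv2.resize(s['color'][160:245,260:325],(459,600),interpolation=cv2.INTER_CUBIC)
save('low.png',cv2.convertScaleAbs(r,alpha=1.4))
print(s['color'].mean(2)[178:194,286:301].astype(int))
E
```

```text
[ 461.04314573 -370.16121669  177.31809907] [-3.14154725e+00 -8.97518391e-05 -1.86997812e+00] [ 0.65064071  0.14297882 -1.05473149] [-0.01227266 -0.01556042  0.02542788]
[[290.24 233.38]
 [290.43 230.15]
 [290.53 228.52]
 [291.63 209.77]
 [292.58 193.64]
 [293.1  184.59]]
[[153 114  70  31  20  17  16  22  43  77  80  67  30  23  25]
 [137 145 119  67  51  22  16  22  44  79  80  68  33  28  49]
 [113 123 121 113  85  33  17  18  44  79  82  75  60  63  89]
 [121 111 107 108  71  34  23  21  37  67  80  78  85 102  77]
 [152 143 103  60  34  24  28  29  38  46  51  57  67  83  75]
 [159 158 138  51  15  15  21  21  24  25  22  30  50  99 144]
 [159 159 148  74  32  22  16  18  17  18  17  22  44  85 127]
 [159 159 158 140  90  50  24  21  20  23  28  33  54  65  82]
 [158 158 160 159 141  78  44  46  46  54  74  70  71  70  70]
 [159 158 159 160 152 100  57  57  59  81 129 147 148 147 135]
 [158 159 159 159 153 104  60  58  61  68  88  97 100 102  97]
 [158 158 158 160 150  89  58  62  63  65  75  73  63  65  65]
 [159 159 159 160 150  85  58  62  66  93 146 138  87  80  81]
 [159 158 158 153 140  82  59  63  65  95 156 160 149 149 143]
 [159 155 141 127 113  71  58  62  65  95 154 154 156 158 149]
 [157 146 133 105  94  66  58  63  66  88 132 149 147 143 136]]
```

View pics/low.png

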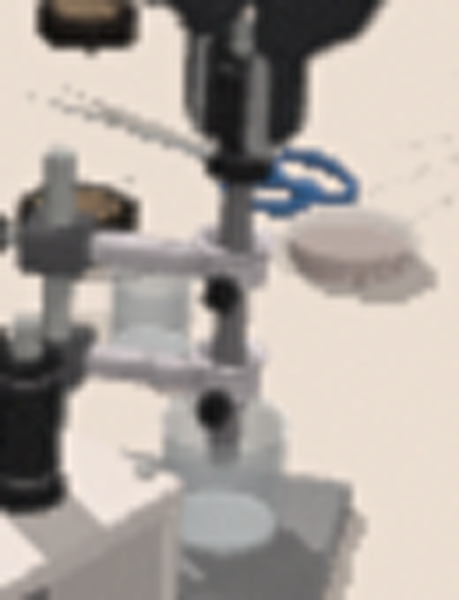

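The shaft runs through both collars, with its grey end at crop (222,462) inside the beaker and above its floor at (225,520). The flange's front lower edge at scene v≈185.7 gives a check on the height.

```bash
python3 - <<'E'
from meas import *
s=np.load('scene4.npy',allow_pickle=True).item()
for z in (154,156,158,160,162): print(z-125,proj(s,[455.8,-357.5,z]).round(2))
# same check before: probe in the rack, tip known at 20: flange bottom hidden; flange top front edge at z149
E
```

```text
29 [[293.28 187.82]]
31 [[293.33 187.08]]
33 [[293.37 186.34]]
35 [[293.41 185.6 ]]
37 [[293.46 184.86]]
```

{"op": "play_rows", "data": {"series": "0 0 0.1 0 0 0 10;0 0 0.1 0 0 0 10;0 0 0.1 0 0 0 10;0 0 0.1 0 0 0 10;0 0 0.03 0 0 0 10;0 0 0 0 0 0 10;0 0 0 0 0 0 10;0 0 0 0 0 0 10"}}

```text
time: 18.02
tool_pos: [461.1, -370.1, 168.8]
tool_rot: [-3.141, -0.0, -1.87]
force: [0.4, -0.5, -0.6]
grip_width: 16.4
finger_force: 58.5
```

```bash
python3 - <<'E'
from meas import *
s=camera('scene'); o=arm.observe(); print(o['tool_pos'],o['force'],o['moment'],o['finger_force'],o['joint_vel'].round(3))
save('end.png',cv2.convertScaleAbs(cv2.resize(s['color'][160:245,215:325],(776,600),interpolation=cv2.INTER_CUBIC),alpha=1.4))
print(s['color'].mean(2)[184:194,288:299].astype(int)); print([(z-125,proj(s,[455.8,-357.5,z]).round(1)[0,1]) for z in (146,150,154)])
E
```

```text
[ 461.03433236 -370.12729814  168.73392304] [0.07597436 0.58742246 0.05066821] [ 0.00376151 -0.03795054  0.034663  ] 58.51586970034987 [-0.001 -0.    -0.002 -0.001  0.001 -0.002]
[[155 126  70  35  25  22  44  75  82  77  85]
 [126  69  37  28  29  37  40  51  56  65  84]
 [120  42  15  18  23  22  25  24  28  35  54]
 [142  58  21  16  17  19  17  17  20  35  87]
 [153 113  67  31  21  21  22  21  23  40  76]
 [159 154 141  76  46  44  39  51  71  70  62]
 [160 161 150  83  56  57  58  90 148 140  88]
 [158 154 141  81  58  60  65  95 156 159 150]
 [140 127 113  71  57  62  69 103 154 154 156]
 [124 103  93  60  58  64  68  89 132 150 146]]
[(21, np.float64(190.8)), (25, np.float64(189.3)), (29, np.float64(187.8))]
```

View pics/end.png

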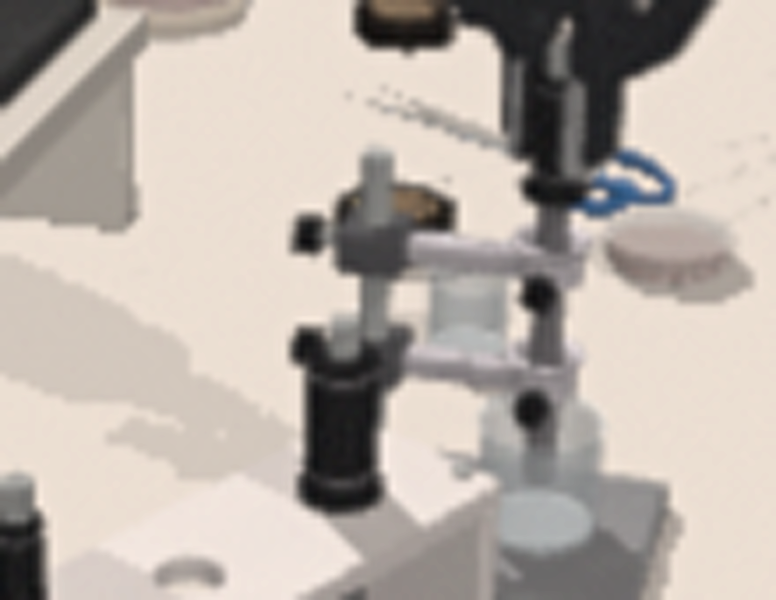

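The probe is held upright through both collars, with its grey end at crop (540,480) above the beaker floor at (540,520). Tip height is about 25–26 mm, roughly 10 mm above the inner floor. Forces are near zero, and the neighbours and beaker stand in place, so I hand it in.

```bash
python3 -c "
from rig import arm
print(arm.finish_job())"
```

```text
the job is handed in; nothing more can be done
None
```

The pH probe is held upright and still through both collars with its tip about 10 mm above the beaker floor; the other two probes and the beaker looked undisturbed in the last picture, and the job is handed in (no verdict was returned).

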